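Set the lamp rack's dividers one carton apart

TASK

Set the three sliding dividers of the lamp rack so that every bay is just one lamp carton wide (loose enough to take the carton, a few millimetres of play at most), using the carton itself as the spacer. Start at the tall fixed end plate: stand the carton upright on the rack's deck against the end plate, slide the first divider up to it, then step the carton on into the second bay against that divider and bring up the second divider, and likewise the third. Leave the carton standing in the third bay, all three bays set, and do not knock over the carton or disturb the beaker and the lamp standing nearby.

Things in the scene. Friction and masses are not known exactly. Their poses are not given: they have to be found in the camera images.
- rack: Low rack fixed to the worktop, 320 mm long, 128 mm deep: a grey deck 88 mm wide, its top 12 mm above the worktop, between two steel guide rods; a tall aluminium plate fixed at one end, a low black block at the other; three white dividers slide between. Origin: centre of the underside; y points along the row to the tall plate, x across the row, z up.
- end_face (a point): Middle of the top edge of the inner face of the tall fixed end plate (128 mm deep, 150 mm high): the face that the first bay starts from. Axes as the rack's.
- divider_1_top (a point): White upright divider plate, the first from the fixed end plate: 4 mm thick along the row, 96 mm deep, top 150 mm above the worktop, a blue runner (24 mm along the row) at each lower end on the guide rods. It only slides along the row; about 3 N of friction holds it where it is left. Point: middle of its top edge, half-way through its thickness; y points along the row to the end plate, z up.
- divider_2_top (a point): White upright divider plate, the second from the fixed end plate: 4 mm thick along the row, 96 mm deep, top 150 mm above the worktop, a blue runner (24 mm along the row) at each lower end on the guide rods. It only slides along the row; about 3 N of friction holds it where it is left. Point: middle of its top edge, half-way through its thickness; y points along the row to the end plate, z up.
- divider_3_top (a point): White upright divider plate, the third and farthest from the fixed end plate: 4 mm thick along the row, 96 mm deep, top 150 mm above the worktop, a blue runner (24 mm along the row) at each lower end on the guide rods. It only slides along the row; about 3 N of friction holds it where it is left. Point: middle of its top edge, half-way through its thickness; y points along the row to the end plate, z up.
- carton_centre (a point): Centre (half-way up) of the grey lamp carton with a dark red band, 46 x 46 mm in plan, 158 mm tall, 0.1 to 0.25 kg, upright on the worktop at the start. z is its long axis (up), x and y square to its faces. On the rack's deck its centre is 91 mm and its top 170 mm above the worktop, 20 mm above the dividers' tops.
- beaker: A clear plastic beaker, 70 mm wide and 85 mm tall, standing on the worktop beside the rack; leave it alone. Origin: centre of its underside.
- lamp: A glass lamp with a black base lying on a dark foam block, 50 x 142 x 55 mm, behind the rack; leave it alone. Origin: centre of its underside. To its left a tall computer monitor stands close behind the rack (its near lower edge about 0.53 m ahead of the robot), to its right a tall computer case: carry things round in front of them.

How it is judged:
On the way, in this order (a step that is already met when the one before it is completed fails the run):
1. the carton stands in the first bay, between the end plate and the first divider, and that bay is set (45.5 to 50 mm wide) (y of end_face in the frame of divider_1_top between 0.0475 and 0.052 m and y of carton_centre in the frame of divider_1_top between 0.02 and 0.032 m and x of carton_centre in the frame of divider_1_top between -0.03 and 0.03 m and height (world z) of carton_centre between 0.086 and 0.096 m and angle between carton_centre's own z axis and vertical below 0.06 rad), for 0.2 s.
2. the carton stands in the second bay and the first two bays are set (45.5 to 50 mm wide) (y of end_face in the frame of divider_1_top between 0.0475 and 0.052 m and y of divider_1_top in the frame of divider_2_top between 0.0495 and 0.054 m and y of carton_centre in the frame of divider_2_top between 0.02 and 0.032 m and x of carton_centre in the frame of divider_2_top between -0.03 and 0.03 m and height (world z) of carton_centre between 0.086 and 0.096 m and angle between carton_centre's own z axis and vertical below 0.06 rad), for 0.2 s.
At the end, for the whole second after the job is handed in: All three bays are 45.5 to 50 mm wide between the facing plates (the carton is 46 mm), and the carton stands upright (within 0.06 rad), released, on the deck in the third bay, its centre within 30 mm of the middle of the dividers' depth (y of end_face in the frame of divider_1_top between 0.0475 and 0.052 m and y of divider_1_top in the frame of divider_2_top between 0.0495 and 0.054 m and y of divider_2_top in the frame of divider_3_top between 0.0495 and 0.054 m and y of carton_centre in the frame of divider_3_top between 0.02 and 0.032 m and x of carton_centre in the frame of divider_3_top between -0.03 and 0.03 m and height (world z) of carton_centre between 0.086 and 0.096 m and angle between carton_centre's own z axis and vertical below 0.06 rad); the robot touches nothing.
It fails at once if the carton falls over (angle between carton_centre's own z axis and vertical above 0.7 rad).
It fails at once if the beaker is knocked aside (distance of beaker from where it was at the start of the episode above 0.03 m).
It fails at once if the lamp on its foam block is knocked aside (distance of lamp from where it was at the start of the episode above 0.03 m).
It also fails if it takes over 72 s, if anything falls off the work surface, if the arm or the gripper's body presses on something with over 40 N, if the wrist force passes 120 N, or if a joint passes its speed limit or range.

ROBOT

A 6-joint arm with a two-finger parallel gripper is mounted at the origin on a cart in front of the work surface, level with it; the furniture and walls round the work are solid. World frame = base frame: x ahead of the robot, y to its left, z up, the work surface at z = 0. Lengths are in m, angles in rad, forces in N, time in s.
With the tool pointing down it reaches from about 0.35 to 0.85 m from the base axis. Payload 8.1 kg.
Tool frame: the origin (TCP) lies at the very end of the fingers, on their centre line; the grasp point (between the pads) lies 19 mm behind it; z points along the fingers, y is the direction in which the jaws open and shut (so a half turn about z gives the same grasp; the last joint's range is limited). The gripper opens to 93 mm and grips with 3 to 60 N. Pads are 15 mm wide; open, the fingers measure 128 mm over their backs; the gripper's body (75 mm by 188 mm) begins 65 mm behind the grasp point.
Start: joints at [1.177, 0.13, 1.488, -0, 1.523, -0.085], TCP at [0.182, 0.572, 0.219] pointing down, gripper open.
Joint ranges: [-2.96, 2.96], [-0.89, 2.26], [0.02, 2.5], [-1.34, 4.48], [0, 2.73], [-2.66, 2.66]. Speed limits (rad/s): [2.39, 2.39, 2.79, 3.14, 3.14, 3.14].

INTERFACE

Orientations are given as a rotation vector (axis times angle).
In Python, from plant import * gives the robot as it stands.
- The arm moves only by the tool apply_moves, never from a script. Its argument "commands" is one flat list of numbers, 7 for each row, row after row: the shift along the world's x, y, z in cm, then the turn, a rotation vector about the world's x, y, z in rad, then the finger opening in cm, from 0 to 9.3. A call has 1 to 8 rows; each row shifts and turns the pose as measured when the row begins; what a row does not reach is not made up. A row lasts 1/8 s, in which the tool goes at most 62.5 mm and 10.7 degrees, less where a joint would pass 70% of its speed; a pose out of reach is approached as far as the arm can. A call with a gripper value outside its range is refused whole. The fingers move at their own pace and stop on an object; "squeeze" is the grip in N (left out, the last holds). Time passes only in rows, so rows that do not move let the fingers close. It gives the time, the measured TCP pose, the force and the opening at its end, in the units of the state.
- read_state(): the state, without advancing time (a new reading comes with each control period).
- read_camera(name): name is "scene" or "top" or "wrist"; returns (picture, depth): 400x640x3 uint8, blue, green, red; 400x640 float32, m along the optical axis (not along the pixel's ray), 0 where there is no reading.
- camera_model(name): a dict with "intrinsics" (3x3 intrinsics, pixels), "R" (3x3) and "t" (3): a world point X has camera coordinates R X + t. Camera axes: x right, y down, z forward; pixel columns grow to the right and rows downward; lengths in m; the calibration is good to about 2 mm. A picture is of the moment at which its call begins: read the wrist's pose just before it. camera_model takes no time and is no camera call; for the wrist camera it gives the pose at the moment of the call.
- close_job(): hands the job in, once; it reports no verdict.
Trained networks look in the newest picture that a camera, given by its name, has taken for a name from the list of things; names that differ only in an ending like _2 or _b are one class to them, and where a whole thing is asked for, a point or a joint stands for the part that bears it (a point fixed in the world has none). Each returns a list of dicts, best first, with "conf" (0 to 1); they miss things now and then, are a little off and sometimes report something else, mostly with a low value. They report only what shows in the picture. A call takes as long as a camera call.
- find_in(query, camera): "point" ([x, y, z] in m, in the coordinates of the camera as it stood for that picture, good to about 4 mm: the middle of the surface that is visible of it).
- cut_out(query, camera): "mask" (400x640 bool, what is visible of it).
- spot_point(query, camera): "point" ([x, y, z] in m, in the coordinates of the camera as it stood for that picture, good to about 4 mm: a listed point, or the origin of a listed thing).
The state is a dict: "t": time; "q": joint angles; "dq": joint speeds; "joint_torque": joint torques, N m; "tool_pos": TCP position; "orientation": TCP orientation; "force": force on the tool from outside, world axes, zero at the start; "wrist_torque": the same for the moment, N m; "opening": finger opening in m.
Only numpy, scipy, OpenCV 4.12 (cv2) and the standard library are available. Lean on these libraries where they do the work, as an engineer would, in place of code of your own. Each camera call takes 0.05 s, during which the arm holds its last target. There are 200 camera calls.

## Working session

There is one attempt and no reset: what is moved stays moved. The work goes in short steps, Python scripts to look and compute and a tool call to move; the robot and the scene stay as the last step left them, time stands still between calls to the robot, and variables do not carry over. Pictures are saved under pics/ and viewed, about 8 in all and at most 12, crops included, and the job is handed in when it is done.

Besides the shell and the picture viewer there is one more tool, called after "Emit:" by a JSON object that holds its "fn" and its "kwargs". apply_moves: Moves the arm, as the interface text tells. Its arguments: {"type":"object","properties":{"commands":{"type":"array"},"squeeze":{"type":"number"}},"required":["commands"]}

```bash
ls; mkdir -p pics; cat > h.py <<'E'
from plant import *
import numpy as np, cv2
from scipy.spatial.transform import Rotation as Ro
def w(cam,p,m=None):
    m=m or camera_model(cam); return np.array(m["R"]).T@(np.array(p)-np.array(m["t"]))
def cloud(cam,d):
    m=camera_model(cam);K=np.array(m["intrinsics"]);v,u=np.mgrid[:d.shape[0],:d.shape[1]]
    P=np.stack([(u-K[0,2])/K[0,0]*d,(v-K[1,2])/K[1,1]*d,d],-1)
    return (P-np.array(m["t"]))@np.array(m["R"])
E
python3 - <<'E'
from h import *
s=read_state();print(s["t"],s["tool_pos"],s["orientation"],s["force"],s["opening"])
ims=[]
for c in ["scene","top"]:
    im,d=read_camera(c);ims.append(im);np.save(f"pics/{c}.npy",d)
    for q in ["rack","end_face","divider_1_top","carton_centre","beaker","lamp"]:
        for r in spot_point(q,c)[:4]: print(c,q,round(r["conf"],2),w(c,r["point"]).round(3))
    cv2.imwrite(f"pics/{c}.png",im)
E
```

```text
pics
0.0 [0.182109   0.57110421 0.21761661] [-4.83093439e-01 -3.10382300e+00  2.75569650e-03] [0.30579955 0.96724336 0.07733181] 0.09319981160590658
scene rack 0.88 [ 0.432 -0.031  0.002]
scene end_face 0.73 [0.429 0.115 0.148]
scene divider_1_top 0.95 [0.428 0.03  0.154]
scene carton_centre 0.91 [ 0.406 -0.311  0.079]
scene carton_centre 0.55 [ 0.436 -0.051  0.149]
scene beaker 0.95 [0.392 0.227 0.003]
scene lamp 0.58 [ 0.6   -0.219  0.005]
top rack 0.64 [ 0.428 -0.026  0.001]
top end_face 0.89 [0.434 0.111 0.153]
top divider_1_top 0.66 [0.434 0.031 0.149]
top carton_centre 0.74 [ 0.401 -0.31   0.074]
top beaker 0.63 [0.391 0.226 0.004]
top lamp 0.87 [ 0.597 -0.22  -0.005]
top lamp 0.56 [0.431 0.032 0.15 ]
```

View pics/scene.png

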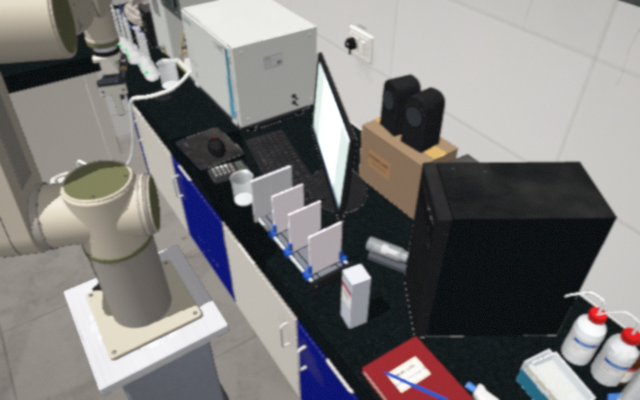

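View pics/top.png

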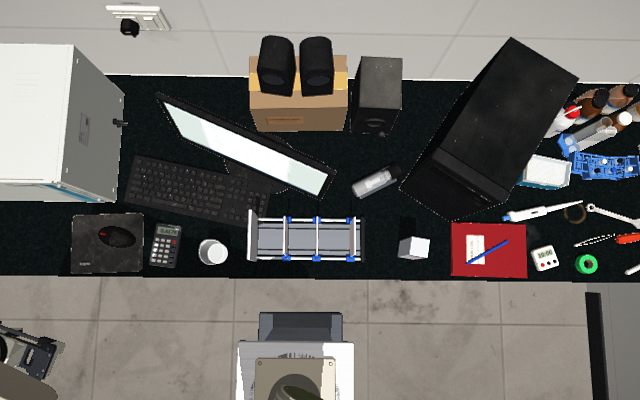

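The scene view shows the end plate (270,195), three dividers (285–330, 200–250), and the upright carton (355,295). In the top view the row runs along image x (250–360, 237), with the carton at (413,247) and turned slightly. Next I'll measure with the depth data.

```bash
python3 - <<'E'
from h import *
for c in ["top","scene"]:
    d=np.load(f"pics/{c}.npy"); P=cloud(c,d).reshape(-1,3); P=P[d.ravel()>0]
    B=lambda x0,x1,y0,y1,z0,z1:P[(P[:,0]>x0)&(P[:,0]<x1)&(P[:,1]>y0)&(P[:,1]<y1)&(P[:,2]>z0)&(P[:,2]<z1)]
    r=B(.35,.51,-.25,.18,.1,.165); print(c,np.histogram(r[:,1],bins=np.arange(-.16,.15,.01)))
    for y0 in [.1,.015,-.075,-.15]:
        q=B(.35,.51,y0,y0+.045,.138,.165)
        if len(q)>5: print(y0,len(q),q.mean(0).round(4),q.min(0).round(3),q.max(0).round(3),"slope dy/dx",np.polyfit(q[:,0],q[:,1],1).round(3))
    k=B(.35,.46,-.37,-.25,.148,.17); rc=cv2.minAreaRect(k[:,:2].astype(np.float32)*1000); print("carton",len(k),k.mean(0),rc)
    m=B(.45,.75,-.1,.35,.06,.45)
    for y in np.arange(-.1,.35,.05):
        for z0,z1 in [(.05,.15),(.15,.25),(.25,.45)]:
            s=m[(abs(m[:,1]-y)<.025)&(m[:,2]>z0)&(m[:,2]<z1)&(m[:,0]>.51)]
            if len(s)>5: print("mon",round(y,2),z0,s[:,0].min().round(3),end=" ")
    print()
    f=B(.52,.68,-.32,-.12,.02,.09); print("lamp",f.min(0),f.max(0)); 
E
```

```text
top (array([  1, 113,   0,   0,   0,   0,   0,   0,   0,   0,  61,   0,   0,
         0,   0,   0,   0,   0,  74,  19,   0,   0,   0,   0,   0,   0,
         0, 257,  16,   0]), array([-1.60000000e-01, -1.50000000e-01, -1.40000000e-01, -1.30000000e-01,
       -1.20000000e-01, -1.10000000e-01, -1.00000000e-01, -9.00000000e-02,
       -8.00000000e-02, -7.00000000e-02, -6.00000000e-02, -5.00000000e-02,
       -4.00000000e-02, -3.00000000e-02, -2.00000000e-02, -1.00000000e-02,
        1.38777878e-16,  1.00000000e-02,  2.00000000e-02,  3.00000000e-02,
        4.00000000e-02,  5.00000000e-02,  6.00000000e-02,  7.00000000e-02,
        8.00000000e-02,  9.00000000e-02,  1.00000000e-01,  1.10000000e-01,
        1.20000000e-01,  1.30000000e-01,  1.40000000e-01]))
0.1 178 [0.4293 0.1164 0.1483] [0.369 0.113 0.139] [0.493 0.123 0.154] slope dy/dx [-0.     0.117]
0.015 66 [0.431  0.0292 0.148 ] [0.385 0.027 0.138] [0.478 0.031 0.154] slope dy/dx [-0.013  0.035]
-0.075 46 [ 0.4367 -0.0542  0.1492] [ 0.384 -0.056  0.145] [ 0.477 -0.053  0.154] slope dy/dx [-0.005 -0.052]
-0.15 74 [ 0.4307 -0.1484  0
[... 2059 characters left out ...]
14453125, -309.19476318359375), (48.60201644897461, 47.03046798706055), 81.86045837402344)
mon -0.1 0.05 0.542 mon -0.1 0.15 0.536 mon -0.1 0.25 0.539 mon -0.05 0.05 0.534 mon -0.05 0.15 0.535 mon -0.05 0.25 0.542 mon 0.0 0.05 0.548 mon 0.0 0.15 0.561 mon 0.0 0.25 0.566 mon 0.05 0.05 0.57 mon 0.05 0.15 0.58 mon 0.05 0.25 0.587 mon 0.1 0.05 0.59 mon 0.1 0.15 0.599 mon 0.1 0.25 0.608 mon 0.15 0.05 0.613 mon 0.15 0.15 0.622 mon 0.15 0.25 0.628 mon 0.2 0.05 0.632 mon 0.2 0.15 0.642 mon 0.2 0.25 0.649 mon 0.25 0.05 0.654 mon 0.25 0.15 0.661 mon 0.25 0.25 0.669 mon 0.3 0.05 0.677 mon 0.3 0.15 0.684 mon 0.3 0.25 0.692 
lamp [ 0.54632439 -0.31993125  0.02000247] [ 0.61869202 -0.15682763  0.08969808]
```

```bash
python3 - <<'E'
from h import *
for c in ["top","scene"]:
    d=np.load(f"pics/{c}.npy"); P=cloud(c,d).reshape(-1,3)[d.ravel()>0]
    for y in np.arange(-.5,-.2,.04):
        s=P[(abs(P[:,1]-y)<.02)&(P[:,2]>.1)&(P[:,2]<.6)&(P[:,0]>.44)&(P[:,0]<.9)]
        if len(s): print(c,round(y,2),len(s),np.percentile(s[:,0],[0,2,10]).round(3),s[:,2].max().round(2))
E
```

```text
top -0.5 2035 [0.556 0.579 0.608] 0.38
top -0.46 2804 [0.493 0.52  0.555] 0.38
top -0.42 3317 [0.484 0.486 0.494] 0.38
top -0.38 2745 [0.501 0.507 0.514] 0.38
top -0.34 1992 [0.528 0.532 0.537] 0.38
top -0.3 1045 [0.556 0.557 0.56 ] 0.38
top -0.26 581 [0.745 0.747 0.749] 0.21
top -0.22 1026 [0.738 0.741 0.749] 0.21
scene -0.5 5124 [0.553 0.56  0.567] 0.38
scene -0.46 5594 [0.489 0.495 0.504] 0.38
scene -0.42 3145 [0.481 0.484 0.486] 0.38
scene -0.38 1916 [0.501 0.505 0.511] 0.38
scene -0.34 1281 [0.527 0.531 0.535] 0.38
scene -0.3 585 [0.553 0.555 0.558] 0.38
```

Emit:
{"fn": "apply_moves", "kwargs": {"commands": [2.8, -6, 1.5, 0, 0, -0.17, 9.3, 2.8, -6, 1.5, 0, 0, -0.17, 9.3, 2.8, -6, 1.5, 0, 0, -0.17, 9.3, 2.8, -6, 1.5, 0, 0, -0.17, 9.3, 2.8, -6, 1.5, 0, 0, -0.17, 9.3, 2.8, -6, 0, 0, 0, -0.17, 9.3, 1.5, -6, 0, 0, 0, -0.17, 9.3, 0, -6, 0, 0, 0, -0.17, 9.3]}}

```text
t: 1.7
tool_pos: [0.3524, 0.113, 0.2877]
orientation: [2.364, 2.068, 0.003]
force: [1.2, -0.6, 0.5]
opening: 0.0931
```

Emit:
{"fn": "apply_moves", "kwargs": {"commands": [0.7, -6, 0, 0, 0, -0.01, 9.3, 0.7, -6, 0, 0, 0, 0, 9.3, 0.7, -6, 0, 0, 0, 0, 9.3, 0.7, -6, 0, 0, 0, 0, 9.3, 0.7, -6, 0, 0, 0, 0, 9.3, 0.7, -6, 0, 0, 0, 0, 9.3, 0.5, -6, 0, 0, 0, 0, 9.3, 0, -0.5, 0, 0, 0, 0, 9.3]}}

```text
t: 2.7
tool_pos: [0.3975, -0.3298, 0.2893]
orientation: [2.378, 2.041, 0.011]
force: [-0.2, 1.1, 0.2]
opening: 0.0931
```

```bash
python3 - <<'E'
from h import *
s=read_state();R=Ro.from_rotvec(s["orientation"]).as_matrix();print(s["t"],s["tool_pos"].round(4),"ydir deg",np.degrees(np.arctan2(R[1,1],R[0,1])).round(2),R[:,2].round(3))
im,d=read_camera("wrist"); m=camera_model("wrist"); cv2.imwrite("pics/w1.png",im); print("cam",w("wrist",[0,0,0],m))
P=cloud("wrist",d).reshape(-1,3)[d.ravel()>0]
k=P[(P[:,2]>.145)&(P[:,2]<.17)&(abs(P[:,0]-.4)<.06)&(abs(P[:,1]+.31)<.06)]
print(len(k),k.mean(0),cv2.minAreaRect(k[:,:2].astype(np.float32)*1000) if len(k) else "")
for r in spot_point("carton_centre","wrist"): print(r["conf"],w("wrist",r["point"],m))
E
```

```text
2.7 [ 0.3975 -0.3298  0.2893] ydir deg -8.72 [ 0.01  -0.001 -1.   ]
cam [ 0.40666825 -0.26174378  0.45630734]
2357 [ 0.40553546 -0.30781581  0.15858295] ((405.5297546386719, -308.7225036621094), (45.68837356567383, 46.137542724609375), 80.89308166503906)
```

View pics/w1.png

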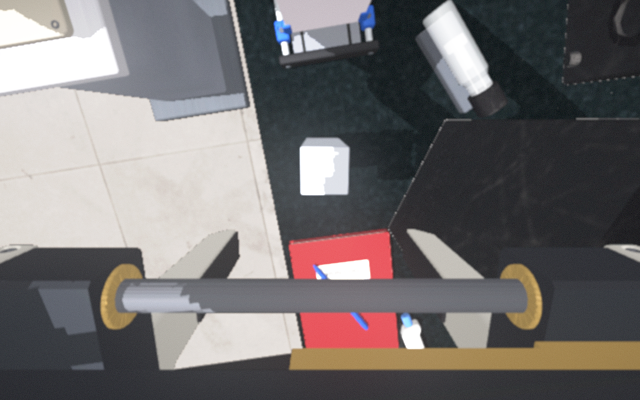

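The wrist view shows the carton top at (325,167) between the open jaws' line, with clear space around it. I'll descend and grip.

Emit:
{"fn": "apply_moves", "kwargs": {"commands": [0.5, 2.1, 0, 0, 0, -0.007, 9.3, 0, 0, -4.5, 0, 0, 0, 9.3, 0, 0, -4.5, 0, 0, 0, 9.3, 0, 0, -4.5, 0, 0, 0, 9.3, 0, 0, -3.5, 0, 0, 0, 9.3, 0, 0, 0, 0, 0, 0, 9.3]}}

```text
t: 3.55
tool_pos: [0.4058, -0.2968, 0.121]
orientation: [2.367, 2.041, 0.017]
force: [-0.1, -1.1, 0.9]
opening: 0.0928
```

Emit:
{"fn": "apply_moves", "kwargs": {"commands": [-0.1, -1.2, -0.6, 0, 0, 0, 9.3, 0, 0, 0, 0, 0, 0, 9.3, 0, 0, 0, 0, 0, 0, 9.3]}}

```text
t: 3.92
tool_pos: [0.4074, -0.3106, 0.1202]
orientation: [2.359, 2.038, 0.019]
force: [0.8, -0.3, -0.1]
opening: 0.0928
```

Emit:
{"fn": "apply_moves", "kwargs": {"commands": [0, 0, 0, 0, 0, 0, 4, 0, 0, 0, 0, 0, 0, 4, 0, 0, 0, 0, 0, 0, 4, 0, 0, 0, 0, 0, 0, 4, 0, 0, 0, 0, 0, 0, 4], "squeeze": 20}}

```text
t: 4.55
tool_pos: [0.4081, -0.3113, 0.1218]
orientation: [2.358, 2.036, 0.019]
force: [0.8, 0.2, -0.2]
opening: 0.0476
```

```bash
cat >> h.py <<'E'
def st():
    s=read_state();R=Ro.from_rotvec(s["orientation"]).as_matrix();print(s["t"],s["tool_pos"].round(4),"ydir deg",np.degrees(np.arctan2(R[1,1],R[0,1])).round(2),"z",R[:,2].round(4),"F",np.round(s["force"],1),s["opening"]);return s
E
python3 -c "
from h import *
st()"
```

```text
4.55 [ 0.4081 -0.3113  0.1218] ydir deg -8.38 z [ 0.0266 -0.0119 -0.9996] F [ 0.8  0.2 -0.2] 0.047584720057239814
```

Emit:
{"fn": "apply_moves", "kwargs": {"commands": [0, 0, -0.3, 0.012, 0.027, 0, 4, 0, 0, 0, 0, 0, 0, 4]}}

```text
t: 4.8
tool_pos: [0.4085, -0.3124, 0.1216]
orientation: [2.377, 2.052, -0.002]
force: [0.3, 0.1, -2.3]
opening: 0.0464
```

```bash
python3 -c "
from h import *
st()"
```

```text
4.8 [ 0.4085 -0.3124  0.1216] ydir deg -8.39 z [-4.0e-04 -1.9e-03 -1.0e+00] F [ 0.3  0.1 -2.3] 0.0464097387744055
```

Emit:
{"fn": "apply_moves", "kwargs": {"commands": [0, 0, 5, 0, 0, 0, 4, 0, 0, 6, 0, 0, 0, 4, 0, 0, 6, 0, 0, 0, 4, 0.2, 4, 3, 0, 0, 0.05, 4, 0.2, 6, 0, 0, 0, 0.05, 4, 0.2, 6, 0, 0, 0, 0.04, 4, 0.2, 6, 0, 0, 0, 0, 4, 0, 6, 0, 0, 0, 0, 4]}}

```text
t: 5.8
tool_pos: [0.4124, -0.0252, 0.3221]
orientation: [-2.227, -2.206, 0.003]
force: [1.2, 0.4, -1.8]
opening: 0.046
```

```bash
python3 -c "
from h import *
st()"
```

```text
5.8 [ 0.4124 -0.0252  0.3221] ydir deg -0.56 z [-0.0066  0.0036 -1.    ] F [ 1.2  0.4 -1.8] 0.046020907682333974
```

Emit:
{"fn": "apply_moves", "kwargs": {"commands": [0.2, 4, 0, 0, 0, 0.01, 4, 0, 2, 0, 0, 0, 0, 4, 0, 0, 0, -0.003, -0.006, 0, 4, 0, 0, 0, 0, 0, 0, 4]}}

```text
t: 6.3
tool_pos: [0.4128, 0.0403, 0.3203]
orientation: [-2.211, -2.228, 0.002]
force: [0.4, -1.0, -1.7]
opening: 0.0462
```

```bash
python3 - <<'E'
from h import *
st()
im,d=read_camera("wrist");m=camera_model("wrist"); cv2.imwrite("pics/w2.png",im)
P=cloud("wrist",d).reshape(-1,3)[d.ravel()>0]
B=lambda x0,x1,y0,y1,z0,z1:P[(P[:,0]>x0)&(P[:,0]<x1)&(P[:,1]>y0)&(P[:,1]<y1)&(P[:,2]>z0)&(P[:,2]<z1)]
q=B(.36,.5,.09,.16,.14,.16);print("plate",len(q),q.min(0).round(4),q.max(0).round(4),np.percentile(q[:,1],[2,50,98]) if len(q) else "")
k=B(.36,.48,-.05,.16,.17,.345);print("carton?",len(k),k.min(0),k.max(0))
im,d=read_camera("scene");P=cloud("scene",d).reshape(-1,3)[d.ravel()>0]
k=B(.36,.48,.0,.16,.17,.29)
cv2.imwrite("pics/s2.png",cv2.resize(im[80:300,200:420],None,fx=2.6,fy=2.6))
print("scene carton",len(k),k.min(0),k.max(0))
for c in ["scene"]:
  for r in spot_point("carton_centre",c): print(r["conf"],w(c,r["point"]))
E
```

```text
6.3 [0.4128 0.0403 0.3203] ydir deg 0.45 z [-0.0026  0.0011 -1.    ] F [ 0.4 -1.  -1.7] 0.04617435914018256
plate 990 [0.3687 0.1129 0.1403] [0.4957 0.1209 0.1523] [0.11295544 0.11683693 0.12075781]
carton? 3826 [0.37582357 0.04805373 0.20397156] [0.45074432 0.06392949 0.34498807]
scene carton 704 [0.3847365  0.0131066  0.19869493] [0.4358339  0.06496386 0.28987916]
```

View pics/w2.png

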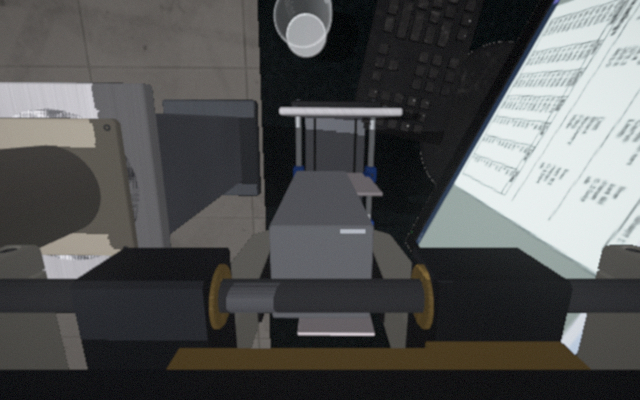

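View pics/s2.png

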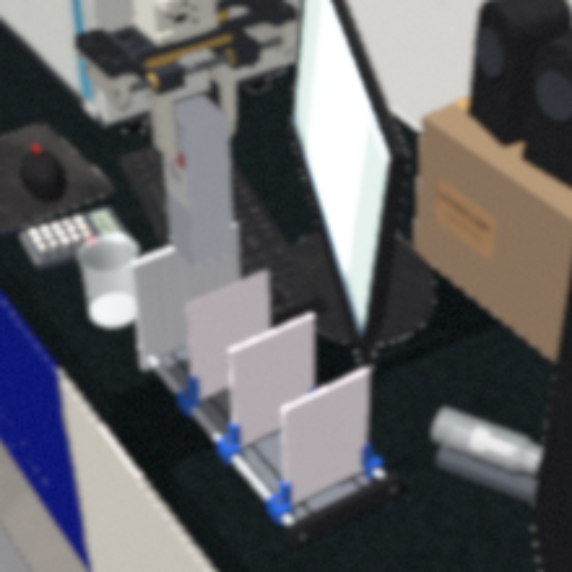

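The wrist view shows the carton, held upright, with the end plate top edge beyond it at (340,112). The scene crop shows it hanging clear above the first bay.

Emit:
{"fn": "apply_moves", "kwargs": {"commands": [0.6, 3, 0, 0, 0, 0, 4, 0, 0.3, 0, 0, 0, 0, 4, 0, 0, 0, 0, 0, -0.007, 4]}}

```text
t: 6.82
tool_pos: [0.4195, 0.0708, 0.3204]
orientation: [-2.226, -2.214, 0.003]
force: [0.4, -0.1, -1.7]
opening: 0.0457
```

```bash
cat >> h.py <<'E'
def face():
    im,d=read_camera("wrist");s=read_state();P=cloud("wrist",d).reshape(-1,3)[d.ravel()>0];t=s["tool_pos"]
    k=P[(abs(P[:,0]-t[0])<.018)&(abs(P[:,1]-t[1]-.023)<.012)&(P[:,2]<t[2]+.03)&(P[:,2]>t[2]-.1)]
    A=np.c_[k[:,0]-t[0],k[:,2]-t[2],np.ones(len(k))];c=np.linalg.lstsq(A,k[:,1],rcond=None)[0];print("face y",c[2].round(4),"dy/dx,dy/dz",c[:2].round(4),len(k),"resid",np.std(A@c-k[:,1]).round(4));return im,P
E
python3 -c "
from h import *
st();face()"
```

```text
6.825 [0.4195 0.0708 0.3204] ydir deg -0.32 z [-2.8e-03  4.0e-04 -1.0e+00] F [ 0.4 -0.1 -1.7] 0.045724213852723634
face y 0.0939 dy/dx,dy/dz [-0.0084  0.0054] 2767 resid 0.0002
```

Emit:
{"fn": "apply_moves", "kwargs": {"commands": [0, 1.3, -2, 0, 0, 0, 4, 0, 0, -4.5, 0, 0, 0, 4, 0, 0, -4.5, 0, 0, 0, 4, 0, 0, -4, 0, 0, 0, 4, 0, 0, -0.5, 0, 0, 0, 4, 0, 0, 0, 0, 0, 0, 4]}}

```text
t: 7.62
tool_pos: [0.4169, 0.0846, 0.1566]
orientation: [-2.23, -2.208, 0.004]
force: [0.3, -1.1, -1.4]
opening: 0.0458
```

```bash
python3 -c "
from h import *
st();face()"
```

```text
7.625 [0.4169 0.0846 0.1566] ydir deg -0.55 z [-4.3e-03  9.0e-04 -1.0e+00] F [ 0.3 -1.1 -1.4] 0.04578576188605414
face y 0.1101 dy/dx,dy/dz [-0.0128 -0.0652] 2646 resid 0.0038
```

Emit:
{"fn": "apply_moves", "kwargs": {"commands": [0.2, 0, -1.9, 0, 0.004, 0, 4, 0, 0, -0.1, 0, 0, 0, 4, 0, 0, -0.25, 0, 0, 0, 4, 0, 0, -0.2, 0, 0, 0, 4]}}

```text
t: 8.18
tool_pos: [0.4219, 0.0848, 0.1345]
orientation: [-2.231, -2.209, 0.001]
force: [-0.5, 0.2, -1.4]
opening: 0.046
```

Emit:
{"fn": "apply_moves", "kwargs": {"commands": [0, 0, -0.15, 0, 0, 0, 4, 0, 0, -0.15, 0, 0, 0, 4, 0, 0, 0, 0, 0, 0, 4]}}

```text
t: 8.55
tool_pos: [0.4226, 0.0848, 0.1336]
orientation: [-2.231, -2.21, -0.001]
force: [-0.1, -0.0, -2.1]
opening: 0.0458
```

Emit:
{"fn": "apply_moves", "kwargs": {"commands": [0, 0, -0.3, 0, 0, 0, 4, 0, 0, -0.2, 0, 0, 0, 4]}}

```text
t: 8.8
tool_pos: [0.4238, 0.0845, 0.1329]
orientation: [2.231, 2.21, 0.003]
force: [-9.5, -1.9, 17.6]
opening: 0.0462
```

Emit:
{"fn": "apply_moves", "kwargs": {"commands": [0, 0, 0.1, 0, 0, 0, 5, 0, 0, 0, 0, 0, 0, 8, 0, 0, 0, 0, 0, 0, 8, 0, 0, 3, 0, 0, 0, 8, 0, 0, 5, 0, 0, 0, 8, 0, 0, 2, 0, 0, 0, 8, 0, 0, 0, 0, 0, 0, 8]}}

```text
t: 9.68
tool_pos: [0.4231, 0.0845, 0.2351]
orientation: [2.232, 2.21, 0.002]
force: [0.1, 0.1, -0.1]
opening: 0.0801
```

```bash
python3 - <<'E'
from h import *
st()
im,d=read_camera("scene");P=cloud("scene",d).reshape(-1,3)[d.ravel()>0]
B=lambda x0,x1,y0,y1,z0,z1:P[(P[:,0]>x0)&(P[:,0]<x1)&(P[:,1]>y0)&(P[:,1]<y1)&(P[:,2]>z0)&(P[:,2]<z1)]
k=B(.36,.48,.04,.13,.156,.175);print(len(k),k.min(0).round(4),k.max(0).round(4),k.mean(0).round(4))
cv2.imwrite("pics/s3.png",cv2.resize(im[80:300,200:420],None,fx=2.6,fy=2.6))
E
```

```text
9.675 [0.4231 0.0845 0.2351] ydir deg -0.56 z [ 1.e-03  8.e-04 -1.e+00] F [ 0.1  0.1 -0.1] 0.08007871457776145
274 [0.3948 0.0586 0.1563] [0.4435 0.1127 0.174 ] [0.4179 0.0802 0.1679]
```

View pics/s3.png

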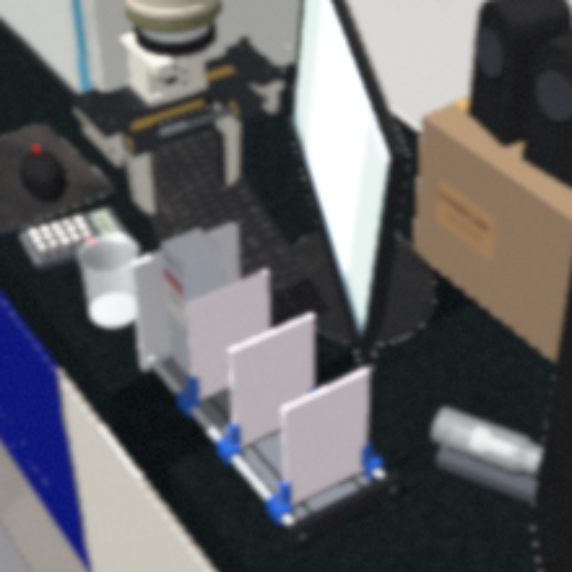

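The carton now stands on the deck between the end plate and divider 1. Next I go behind divider 1 to push it.

Emit:
{"fn": "apply_moves", "kwargs": {"commands": [0.2, -5, 0, 0, 0, 0.005, 4, 0.2, -3.5, 0, 0, 0, 0.005, 4, 0, 0, 0, 0, 0, 0, 4, 0, 0, 0, 0, 0, 0, 4]}}

```text
t: 10.22
tool_pos: [0.4241, -0.0011, 0.2277]
orientation: [-2.213, -2.219, 0.007]
force: [0.1, 0.4, 0.3]
opening: 0.0444
```

Emit:
{"fn": "apply_moves", "kwargs": {"commands": [0.2, -1, 0, 0, 0.004, 0, 4, 0, 0, -4, 0, 0, 0, 4, 0, 0, -4, 0, 0, 0, 4, 0, 0, -2.5, 0, 0, 0, 4, 0, 0, 0, 0, 0, 0, 4]}}

```text
t: 10.85
tool_pos: [0.4263, -0.0096, 0.1193]
orientation: [-2.205, -2.223, 0.012]
force: [0.1, -0.1, 0.4]
opening: 0.0398
```

```bash
python3 -c "
from h import *
st()"
```

```text
10.85 [ 0.4263 -0.0096  0.1193] ydir deg 0.46 z [-0.0127  0.0022 -0.9999] F [ 0.1 -0.1  0.4] 0.039838930524490127
```

Emit:
{"fn": "apply_moves", "kwargs": {"commands": [0, 1.5, 0, 0, 0.01, 0, 4, 0, 1, 0, 0, 0, 0, 4, 0, 1, 0, 0, 0, 0, 4, 0, 1, 0, 0, 0, 0, 4, 0, 0.7, 0, 0, 0, 0, 4, 0, 0, 0, 0, 0, 0, 4]}}

```text
t: 11.6
tool_pos: [0.4282, 0.0461, 0.1228]
orientation: [-2.201, -2.222, 0.021]
force: [-1.2, -1.0, -0.6]
opening: 0.04
```

Emit:
{"fn": "apply_moves", "kwargs": {"commands": [0, 0.4, 0, 0, 0, 0, 4, 0, 0.3, 0, 0, 0, 0, 4, 0, 0.1, 0, 0, 0, 0, 4]}}

```text
t: 11.98
tool_pos: [0.4282, 0.0535, 0.1229]
orientation: [-2.203, -2.222, 0.022]
force: [-0.3, -3.7, -1.3]
opening: 0.0402
```

```bash
cat >> h.py <<'E'
def gaps(cam="scene",z0=.10,z1=.147):
    im,d=read_camera(cam);P=cloud(cam,d).reshape(-1,3)[d.ravel()>0]
    k=P[(abs(P[:,0]-.43)<.047)&(P[:,1]>-.18)&(P[:,1]<.14)&(P[:,2]>z0)&(P[:,2]<z1)]
    h,e=np.histogram(k[:,1],bins=np.arange(-.18,.14,.002))
    print(cam,[(round(float(e[i]),3),int(h[i])) for i in range(len(h)) if h[i]>8]); return im,P
E
python3 -c "
from h import *
st();gaps();gaps('top',.142,.158)
for r in spot_point('divider_1_top','scene'): print(r['conf'],w('scene',r['point']))"
```

```text
11.975 [0.4282 0.0535 0.1229] ydir deg 0.49 z [-0.0193 -0.001  -0.9998] F [-0.3 -3.7 -1.3] 0.04018457746655312
scene [(-0.154, 10), (-0.152, 94), (-0.15, 221), (-0.148, 98), (-0.146, 15), (-0.058, 60), (-0.056, 182), (-0.054, 148), (-0.052, 32), (0.044, 20), (0.046, 22), (0.048, 12), (0.06, 38), (0.062, 77), (0.064, 88), (0.066, 54), (0.112, 22), (0.114, 22), (0.116, 15)]
top [(-0.15, 36), (-0.148, 37), (-0.056, 17), (-0.054, 24)]
0.77 [0.42745529 0.06876179 0.15410495]
```

Emit:
{"fn": "apply_moves", "kwargs": {"commands": [0, 0.15, 0, 0, 0, 0, 4, 0, 0.15, 0, 0, 0, 0, 4]}}

```text
t: 12.38
tool_pos: [0.4282, 0.0543, 0.1229]
orientation: [-2.206, -2.222, 0.027]
force: [-1.6, -14.7, -1.1]
opening: 0.0399
```

Emit:
{"fn": "apply_moves", "kwargs": {"commands": [0, -0.6, 0, 0, 0, 0, 4, 0, -0.4, 1, 0, 0, 0, 4, 0, 0, 5, 0, 0.015, 0, 5, 0, 0, 4, 0, 0, 0, 8, -0.2, 2, 0, 0, 0, 0, 8, 0, 1.5, 0, 0, 0, 0, 8, 0, 0, 0, 0, 0, 0, 8]}}

```text
t: 13.25
tool_pos: [0.427, 0.0821, 0.2305]
orientation: [-2.196, -2.215, 0.031]
force: [-0.9, 0.4, 0.5]
opening: 0.0794
```

```bash
cat >> h.py <<'E'
def carton():
    im,d=read_camera("wrist");P=cloud("wrist",d).reshape(-1,3)[d.ravel()>0];t=read_state()["tool_pos"]
    k=P[(abs(P[:,0]-.424)<.05)&(abs(P[:,1]-t[1])<.06)&(P[:,2]>.163)&(P[:,2]<.177)];q=P[(abs(P[:,0]-.43)<.047)&(P[:,1]>t[1])&(P[:,2]>.146)&(P[:,2]<.154)]
    print("top",len(k),k.min(0).round(4),k.max(0).round(4)) if len(k) else print("none")
    if len(k)>10: print(cv2.minAreaRect(k[:,:2].astype(np.float32)*1000))
    if len(q): print("plate y",np.percentile(q[:,1],[1,50,99]).round(4))
    return im,P
E
python3 -c "
from h import *
st();carton();gaps()"
```

```text
13.25 [0.427  0.0821 0.2305] ydir deg 0.49 z [-0.0297  0.0016 -0.9996] F [-0.9  0.4  0.5] 0.07939964029976926
top 3701 [0.3998 0.0663 0.163 ] [0.4458 0.1128 0.1722]
((422.7809143066406, 89.65841674804688), (46.44965362548828, 45.96250534057617), 89.51509857177734)
plate y [0.1124 0.1167 0.1206]
scene [(-0.152, 90), (-0.15, 221), (-0.148, 104), (-0.146, 11), (-0.058, 44), (-0.056, 174), (-0.054, 170), (-0.052, 40), (0.06, 24), (0.062, 93), (0.064, 158), (0.066, 104), (0.068, 23), (0.11, 17), (0.112, 24), (0.114, 31), (0.116, 31)]
```

Emit:
{"fn": "apply_moves", "kwargs": {"commands": [-0.4, 0.7, 0, 0, -0.03, -0.015, 8, 0, 0, -4, 0, 0, 0, 8, 0, 0, -4, 0, 0, 0, 8, 0, 0, -0.8, 0, 0, 0, 8, 0, 0, 0, 0, 0, 0, 8]}}

```text
t: 13.98
tool_pos: [0.4221, 0.0864, 0.1393]
orientation: [-2.23, -2.21, 0.002]
force: [0.0, -0.2, 0.9]
opening: 0.0799
```

```bash
python3 -c "
from h import *
st()"
```

```text
13.975 [0.4221 0.0864 0.1393] ydir deg -0.52 z [-1.8e-03  4.0e-04 -1.0e+00] F [ 0.  -0.2  0.9] 0.07991955268296111
```

Emit:
{"fn": "apply_moves", "kwargs": {"commands": [0, 0.3, -0.4, 0, 0, 0, 8, 0, 0, 0, 0, 0, 0, 4, 0, 0, 0, 0, 0, 0, 4, 0, 0, 0, 0, 0, 0, 4, 0, 0, 0, 0, 0, 0, 4, 0, 0, 0, 0, 0, 0, 4]}}

```text
t: 14.72
tool_pos: [0.4248, 0.0897, 0.1393]
orientation: [2.23, 2.21, 0.006]
force: [-0.2, -0.5, -1.5]
opening: 0.0461
```

```bash
python3 -c "
from h import *
st()"
```

```text
14.725 [0.4248 0.0897 0.1393] ydir deg -0.52 z [ 4.2e-03  9.0e-04 -1.0e+00] F [-0.2 -0.5 -1.5] 0.04606098469892956
```

Emit:
{"fn": "apply_moves", "kwargs": {"commands": [0, 0, 2, 0, 0, 0, 4, 0, 0, 3.5, 0, 0, 0, 4, 0, 0, 5, 0, 0, 0, 4, 0, 0, 4.5, 0, 0, 0, 4, 0, 0, 1, 0, 0, 0, 4, 0, 0, 0, 0, 0, 0, 4]}}

```text
t: 15.48
tool_pos: [0.4211, 0.0897, 0.2991]
orientation: [-2.229, -2.209, 0.004]
force: [0.1, 0.5, -1.7]
opening: 0.046
```

```bash
python3 -c "
from h import *
st();face();gaps();gaps('top',.142,.158)"
```

```text
15.475 [0.4211 0.0897 0.2991] ydir deg -0.51 z [-4.1e-03  9.0e-04 -1.0e+00] F [ 0.1  0.5 -1.7] 0.04597582164486728
face y 0.1129 dy/dx,dy/dz [-0.0071 -0.0011] 2825 resid 0.0007
scene [(-0.154, 11), (-0.152, 105), (-0.15, 222), (-0.148, 86), (-0.146, 11), (-0.058, 59), (-0.056, 161), (-0.054, 160), (-0.052, 44), (0.06, 29), (0.062, 97), (0.064, 154), (0.066, 107), (0.068, 26), (0.11, 17), (0.112, 64), (0.114, 106), (0.116, 71), (0.118, 26)]
top [(-0.15, 32), (-0.148, 36), (-0.056, 18), (-0.054, 25), (0.062, 11)]
```

Emit:
{"fn": "apply_moves", "kwargs": {"commands": [0, -3, 0, 0, -0.004, 0.008, 4, 0, -1.5, 0, 0, 0, 0, 4, 0, 0, 0, 0, 0, 0, 4, 0, 0, 0, 0, 0, 0, 4]}}

```text
t: 16.12
tool_pos: [0.4183, 0.0443, 0.2925]
orientation: [-2.217, -2.214, 0.01]
force: [0.8, 0.4, -2.1]
opening: 0.0459
```

Emit:
{"fn": "apply_moves", "kwargs": {"commands": [0.4, -0.8, 0, 0, -0.01, 0, 4, 0, 0, -2.5, 0, 0, 0, 4, 0, 0, 0, 0, 0, 0, 4]}}

```text
t: 16.5
tool_pos: [0.4231, 0.0366, 0.2672]
orientation: [-2.221, -2.221, -0.003]
force: [0.0, -0.3, -2.4]
opening: 0.046
```

```bash
python3 -c "
from h import *
st();face()"
```

```text
16.5 [0.4231 0.0366 0.2672] ydir deg 0.02 z [ 7.0e-04  1.8e-03 -1.0e+00] F [ 0.  -0.3 -2.4] 0.04598442729928549
face y 0.0601 dy/dx,dy/dz [ 0.0067 -0.014 ] 2948 resid 0.0003
```

Emit:
{"fn": "apply_moves", "kwargs": {"commands": [0, -0.1, 0, -0.012, 0, 0, 4, 0, 0, -3.5, 0, 0, 0, 4, 0, 0, -4, 0, 0, 0, 4, 0, 0, -3, 0, 0, 0, 4, 0, 0, -0.5, 0, 0, 0, 4, 0, 0, 0, 0, 0, 0, 4]}}

```text
t: 17.3
tool_pos: [0.4282, 0.0356, 0.1644]
orientation: [2.205, 2.209, 0.003]
force: [0.0, -0.3, -2.6]
opening: 0.0458
```

```bash
python3 -c "
from h import *
st();gaps()"
```

```text
17.3 [0.4282 0.0356 0.1644] ydir deg 0.1 z [ 0.0158 -0.0134 -0.9998] F [ 0.  -0.3 -2.6] 0.04583620312430113
scene [(-0.154, 11), (-0.152, 108), (-0.15, 225), (-0.148, 85), (-0.146, 10), (-0.058, 44), (-0.056, 188), (-0.054, 138), (-0.052, 48), (0.01, 11), (0.012, 48), (0.014, 91), (0.016, 58), (0.018, 12), (0.062, 17), (0.064, 52), (0.066, 18), (0.068, 11), (0.11, 9), (0.112, 27), (0.114, 75), (0.116, 43)]
```

Emit:
{"fn": "apply_moves", "kwargs": {"commands": [-0.3, 0, -1.6, 0, 0.016, 0, 4, 0, 0, -0.5, 0, 0, 0, 4, 0, 0, -0.3, 0, 0, 0, 4, 0, 0, -0.2, 0, 0, 0, 4]}}

```text
t: 17.85
tool_pos: [0.4271, 0.0355, 0.1399]
orientation: [2.211, 2.215, -0.011]
force: [0.2, 0.2, -1.6]
opening: 0.0463
```

Emit:
{"fn": "apply_moves", "kwargs": {"commands": [0, 0, -0.3, 0, 0, 0, 4, 0, 0, -0.2, 0, 0, 0, 4]}}

```text
t: 18.1
tool_pos: [0.428, 0.0353, 0.1391]
orientation: [2.209, 2.214, -0.01]
force: [-10.2, 0.2, 16.4]
opening: 0.0459
```

```bash
python3 -c "
from h import *
st()"
```

```text
18.1 [0.428  0.0353 0.1391] ydir deg 0.11 z [ 0.0055 -0.0143 -0.9999] F [-10.2   0.2  16.4] 0.04593292925015177
```

Emit:
{"fn": "apply_moves", "kwargs": {"commands": [0, 0, 0.1, 0, 0, 0, 5, 0, 0, 0, 0, 0, 0, 8, 0, 0, 0, 0, 0, 0, 8, 0, 0, 3, 0, 0, 0, 8, 0, 0, 5, 0, 0, 0, 8, -0.3, -3.5, 1, 0.014, 0.005, 0, 6, -0.3, -5, 0, 0, 0, 0, 4, 0, -4, 0, 0, 0, 0, 4]}}

```text
t: 19.1
tool_pos: [0.4221, -0.0907, 0.2333]
orientation: [2.21, 2.229, 0.003]
force: [-0.4, -0.3, 0.2]
opening: 0.0547
```

Emit:
{"fn": "apply_moves", "kwargs": {"commands": [0, 0, 0, 0, 0, 0, 4, 0, 0, 0, 0, 0, 0, 4]}}

```text
t: 19.35
tool_pos: [0.4218, -0.0925, 0.233]
orientation: [2.216, 2.224, 0.002]
force: [0.5, -1.1, -0.7]
opening: 0.0407
```

```bash
python3 - <<'E'
from h import *
st();im,P=gaps()
k=P[(abs(P[:,0]-.42)<.05)&(P[:,1]>-.02)&(P[:,1]<.1)&(P[:,2]>.156)&(P[:,2]<.177)];print(len(k),k.min(0).round(4),k.max(0).round(4))
E
```

```text
19.35 [ 0.4218 -0.0925  0.233 ] ydir deg 0.22 z [ 2.5e-03 -5.0e-04 -1.0e+00] F [ 0.5 -1.1 -0.7] 0.040697024426974295
scene [(-0.152, 108), (-0.15, 228), (-0.148, 83), (-0.058, 48), (-0.056, 171), (-0.054, 145), (-0.052, 49), (0.012, 56), (0.014, 96), (0.016, 46), (0.018, 9), (0.02, 9), (0.062, 23), (0.064, 42), (0.066, 29), (0.11, 16), (0.112, 45), (0.114, 85), (0.116, 56), (0.118, 13)]
242 [0.3992 0.0095 0.1564] [0.4478 0.06   0.1743]
```

Emit:
{"fn": "apply_moves", "kwargs": {"commands": [0, 0, -4, 0, 0, 0, 4, 0, 0, -4, 0, 0, 0, 4, 0, 0, -2.8, 0, 0, 0, 4, 0, 1.5, 0, 0, 0.01, 0, 4, 0, 1.3, 0, 0, 0, 0, 4, 0, 1.3, 0, 0, 0, 0, 4, 0, 1.3, 0, 0, 0, 0, 4, 0, 1.3, 0, 0, 0, 0, 4]}}

```text
t: 20.4
tool_pos: [0.4222, -0.0172, 0.1221]
orientation: [-2.206, -2.234, 0.009]
force: [0.7, -4.1, -2.5]
opening: 0.0399
```

Emit:
{"fn": "apply_moves", "kwargs": {"commands": [0, 0.9, 0, 0, 0, -0.01, 4, 0, 0.5, 0, 0, 0, 0, 4, 0, 0.2, 0, 0, 0, 0, 4]}}

```text
t: 20.78
tool_pos: [0.4221, 0.0006, 0.1222]
orientation: [-2.216, -2.224, 0.01]
force: [0.1, -4.1, -2.0]
opening: 0.0405
```

Emit:
{"fn": "apply_moves", "kwargs": {"commands": [0, 0.2, 0, 0, 0, 0, 4, 0, 0.15, 0, 0, 0, 0, 4]}}

```text
t: 21.02
tool_pos: [0.4221, 0.0037, 0.1222]
orientation: [-2.217, -2.223, 0.01]
force: [0.8, -5.2, -2.2]
opening: 0.0398
```

Emit:
{"fn": "apply_moves", "kwargs": {"commands": [0, -0.6, 0, 0, 0, 0, 4, 0, -0.4, 1, 0, 0, 0, 4, 0, 0, 5, 0, -0.006, 0, 5, 0, 0, 4, 0, 0, 0, 8, 0, 2.5, 0, 0, 0, 0, 8, 0, 1.5, 0, 0, 0, 0, 8, 0, 0, 0, 0, 0, 0, 8]}}

```text
t: 21.9
tool_pos: [0.423, 0.0343, 0.2301]
orientation: [2.216, 2.221, 0.007]
force: [-0.8, 0.5, 0.1]
opening: 0.0794
```

```bash
cat >> h.py <<'E'
def means(n=2):
    for i in range(n):
        im,d=read_camera("scene");P=cloud("scene",d).reshape(-1,3)[d.ravel()>0];o=[]
        for a,b in [(-.17,-.13),(-.07,-.04),(-.05,-.03),(0.002,.02),(.055,.075),(.105,.119)]:
            k=P[(abs(P[:,0]-.43)<.045)&(P[:,1]>a)&(P[:,1]<b)&(P[:,2]>.105)&(P[:,2]<.147)];o.append((len(k),round(float(np.median(k[:,1])),4)) if len(k) else None)
        print(o)
E
python3 - <<'E'
from h import *
st();im,P=carton();means()
for z0,z1 in[(.144,.156)]:
    k=P[(abs(P[:,0]-.43)<.047)&(P[:,1]>.0)&(P[:,1]<.125)&(P[:,2]>z0)&(P[:,2]<z1)];h,e=np.histogram(k[:,1],bins=np.arange(0,.126,.001));print([(round(float(e[i]),3),int(h[i])) for i in range(len(h)) if h[i]>3])
E
```

```text
21.9 [0.423  0.0343 0.2301] ydir deg 0.12 z [ 5.5e-03  3.0e-04 -1.0e+00] F [-0.8  0.5  0.1] 0.07940830016521154
top 3719 [0.4037 0.0162 0.1633] [0.4497 0.0624 0.1723]
((426.7256774902344, 39.27604675292969), (45.96531295776367, 46.21851348876953), 0.016040142625570297)
plate y [0.0621 0.1143 0.12  ]
[(370, -0.149), None, None, (357, 0.0146), (102, 0.0643), (247, 0.1152)]
[(375, -0.149), None, None, (355, 0.0146), (99, 0.0645), (250, 0.115)]
[(0.012, 48), (0.013, 55), (0.014, 53), (0.015, 112), (0.016, 78), (0.061, 33), (0.062, 159), (0.063, 116), (0.064, 117), (0.065, 190), (0.066, 166), (0.112, 124), (0.113, 125), (0.114, 235), (0.115, 142), (0.116, 156), (0.117, 219), (0.118, 126), (0.119, 206), (0.12, 46)]
```

Emit:
{"fn": "apply_moves", "kwargs": {"commands": [0.3, 0.4, 0, 0, 0.005, 0, 8, 0, 0, -4, 0, 0, 0, 8, 0, 0, -4, 0, 0, 0, 8, 0, 0, -0.9, 0, 0, 0, 8, 0, 0, 0, 0, 0, 0, 8]}}

```text
t: 22.68
tool_pos: [0.4261, 0.0365, 0.1383]
orientation: [-2.222, -2.219, 0.003]
force: [0.0, -0.1, -0.3]
opening: 0.08
```

```bash
python3 -c "
from h import *
st()"
```

```text
22.675 [0.4261 0.0365 0.1383] ydir deg -0.09 z [-2.2e-03 -2.0e-04 -1.0e+00] F [ 0.  -0.1 -0.3] 0.07997330170309747
```

Emit:
{"fn": "apply_moves", "kwargs": {"commands": [0, 0.3, 0, 0, -0.002, 0, 8, 0, 0, 0, 0, 0, 0, 4, 0, 0, 0, 0, 0, 0, 4, 0, 0, 0, 0, 0, 0, 4, 0, 0, 0, 0, 0, 0, 4, 0, 0, 0, 0, 0, 0, 4]}}

```text
t: 23.42
tool_pos: [0.4289, 0.0396, 0.1429]
orientation: [2.22, 2.216, 0.007]
force: [0.6, 0.5, -1.7]
opening: 0.0459
```

```bash
python3 -c "
from h import *
st()"
```

```text
23.425 [0.4289 0.0396 0.1429] ydir deg -0.09 z [ 6.6e-03 -3.0e-04 -1.0e+00] F [ 0.6  0.5 -1.7] 0.0458776939587448
```

Emit:
{"fn": "apply_moves", "kwargs": {"commands": [0, 0, 2, 0, 0, 0, 4, 0, 0, 3.5, 0, 0, 0, 4, 0, 0, 5, 0, 0, 0, 4, 0, 0, 4.5, 0, 0, 0, 4, 0, 0, 1.4, 0, 0, 0, 4, 0, 0, 0, 0, 0, 0, 4]}}

```text
t: 24.18
tool_pos: [0.4255, 0.0396, 0.3068]
orientation: [-2.223, -2.219, 0.002]
force: [0.9, 0.5, -1.8]
opening: 0.0461
```

```bash
python3 -c "
from h import *
st();face();means(1)"
```

```text
24.175 [0.4255 0.0396 0.3068] ydir deg -0.1 z [-1.7e-03 -1.0e-04 -1.0e+00] F [ 0.9  0.5 -1.8] 0.04614532527435701
face y 0.0602 dy/dx,dy/dz [-0.0015 -0.0539] 4566 resid 0.0031
[(378, -0.1492), None, None, (363, 0.0146), (289, 0.0649), (162, 0.1152)]
```

Emit:
{"fn": "apply_moves", "kwargs": {"commands": [0, -3, 0, 0, 0, 0, 4, 0, -1.7, 0, 0, 0, 0, 4, 0, -0.4, 0, 0, 0, 0, 4, 0, 0, 0, 0, 0, 0, 4]}}

```text
t: 24.78
tool_pos: [0.4217, -0.0117, 0.2967]
orientation: [-2.213, -2.211, 0.016]
force: [0.1, 0.4, -2.1]
opening: 0.0464
```

```bash
python3 - <<'E'
from h import *
s=st();im,P=face();t=s["tool_pos"]
cv2.imwrite("pics/w3.png",im)
k=P[(abs(P[:,0]-t[0])<.015)&(abs(P[:,1]-t[1]-.02)<.02)&(P[:,2]<t[2]+.05)&(P[:,2]>.155)]
for z in np.arange(.16,.36,.02):
    q=k[abs(k[:,2]-z)<.01]
    if len(q)>3: print(round(z,2),len(q),np.percentile(q[:,1],[5,50,95]).round(4))
E
```

```text
24.775 [ 0.4217 -0.0117  0.2967] ydir deg -0.06 z [-0.0169  0.002  -0.9999] F [ 0.1  0.4 -2.1] 0.04638287816786955
face y 0.0095 dy/dx,dy/dz [-0.001  -0.0678] 4673 resid 0.003
0.16 24 [0.0137 0.0139 0.014 ]
0.18 107 [0.0134 0.0137 0.0139]
0.2 161 [0.013  0.0133 0.0136]
0.22 174 [0.0127 0.013  0.0133]
0.24 232 [0.0124 0.0126 0.0129]
0.26 316 [0.012  0.0123 0.0126]
0.28 407 [0.0117 0.012  0.0123]
0.3 579 [0.0113 0.0116 0.0119]
0.32 3445 [-0.0102  0.0025  0.0115]
```

View pics/w3.png

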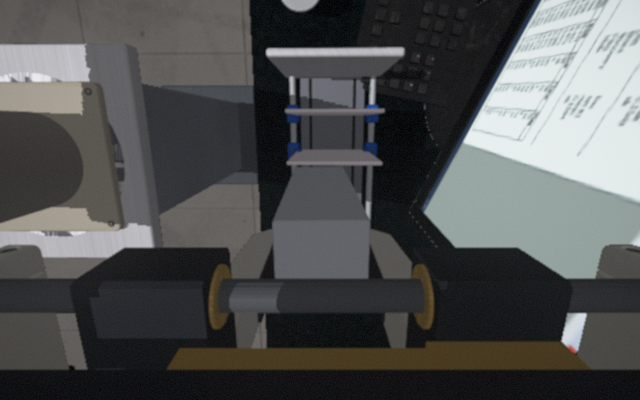

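The wrist view shows the plates at rows 55, 110 and 155, with bays 1 and 2 evenly spaced. The carton leans about 1° in the grip, so I'll correct that and set back before lowering.

Emit:
{"fn": "apply_moves", "kwargs": {"commands": [0.3, -0.4, 0, -0.016, -0.017, 0, 4, 0, 0, -2, 0, 0, 0, 4, 0, 0, -3, 0, 0, 0, 4, 0, 0, -4, 0, 0, 0, 4, 0, 0, -3, 0, 0, 0, 4, 0, 0, -0.5, 0, 0, 0, 4, 0, 0, 0, 0, 0, 0, 4]}}

```text
t: 25.7
tool_pos: [0.4229, -0.013, 0.1633]
orientation: [2.211, 2.218, -0.016]
force: [-0.5, 0.7, -0.8]
opening: 0.0456
```

```bash
python3 -c "
from h import *
st();means(1);gaps()"
```

```text
25.7 [ 0.4229 -0.013   0.1633] ydir deg 0.18 z [ 0.     -0.0145 -0.9999] F [-0.5  0.7 -0.8] 0.04556721667283516
[(377, -0.1491), None, (187, -0.0339), (82, 0.0142), (142, 0.0649), (83, 0.1144)]
scene [(-0.152, 105), (-0.15, 221), (-0.148, 97), (-0.146, 9), (-0.038, 23), (-0.036, 76), (-0.034, 81), (-0.032, 33), (-0.03, 16), (-0.016, 9), (0.01, 9), (0.012, 23), (0.014, 39), (0.016, 18), (0.06, 9), (0.062, 39), (0.064, 59), (0.066, 38), (0.068, 12), (0.11, 11), (0.112, 28), (0.114, 33), (0.116, 29), (0.118, 11)]
```

Emit:
{"fn": "apply_moves", "kwargs": {"commands": [0, -0.1, -1.3, 0, 0, 0, 4, 0, 0, -0.4, 0, 0, 0, 4, 0, 0, -0.3, 0, 0, 0, 4, 0, 0, -0.2, 0, 0, 0, 4]}}

```text
t: 26.3
tool_pos: [0.4254, -0.0145, 0.1433]
orientation: [2.208, 2.214, -0.01]
force: [0.6, 0.2, -1.4]
opening: 0.0456
```

Emit:
{"fn": "apply_moves", "kwargs": {"commands": [0, 0, -0.3, 0, 0, 0, 4, 0, 0, -0.2, 0, 0, 0, 4]}}

```text
t: 26.55
tool_pos: [0.4264, -0.015, 0.1427]
orientation: [2.206, 2.212, -0.009]
force: [-9.0, 1.1, 15.1]
opening: 0.0458
```

Emit:
{"fn": "apply_moves", "kwargs": {"commands": [0, 0, 0.1, 0, 0, 0, 5, 0, 0, 0, 0, 0, 0, 8, 0, 0, 0, 0, 0, 0, 8, 0, 0, 3, 0, 0, 0, 8, 0, 0, 5, 0, 0, 0, 8, -0.2, -4, 1, 0.014, 0.004, 0, 6, -0.2, -6, 0, 0, 0, 0, 4, 0, -6, 0, 0, 0, 0, 4]}}

```text
t: 27.55
tool_pos: [0.423, -0.1757, 0.2371]
orientation: [2.203, 2.229, 0.005]
force: [0.5, -0.2, -0.1]
opening: 0.0547
```

Emit:
{"fn": "apply_moves", "kwargs": {"commands": [0, -1.4, 0, 0, 0, 0, 4, 0, 0, 0, 0, 0, 0, 4]}}

```text
t: 27.8
tool_pos: [0.4222, -0.193, 0.2366]
orientation: [2.21, 2.224, 0.004]
force: [-0.2, 0.0, -0.3]
opening: 0.0406
```

```bash
python3 - <<'E'
from h import *
st();im,P=gaps();means(1)
k=P[(abs(P[:,0]-.42)<.05)&(P[:,1]>-.07)&(P[:,1]<.1)&(P[:,2]>.156)&(P[:,2]<.177)];print(len(k),k.min(0).round(4),k.max(0).round(4))
E
```

```text
27.8 [ 0.4222 -0.193   0.2366] ydir deg 0.35 z [ 0.0065 -0.0027 -1.    ] F [-0.2  0.  -0.3] 0.04059341713688527
scene [(-0.152, 96), (-0.15, 240), (-0.148, 97), (-0.04, 17), (-0.038, 57), (-0.036, 91), (-0.034, 46), (-0.02, 10), (0.012, 33), (0.014, 32), (0.016, 17), (0.06, 11), (0.062, 56), (0.064, 108), (0.066, 68), (0.068, 20), (0.11, 17), (0.112, 71), (0.114, 131), (0.116, 96), (0.118, 34)]
[(373, -0.1491), (1, -0.0401), (197, -0.035), (86, 0.014), (247, 0.0653), (315, 0.1147)]
196 [ 0.3974 -0.0392  0.1562] [0.4313 0.0109 0.1748]
```

Emit:
{"fn": "apply_moves", "kwargs": {"commands": [0, 0.3, -4, 0, 0.006, -0.005, 4, 0, 0, -4, 0, 0, 0, 4, 0, 0, -3, 0, 0, 0, 4, 0, 1.5, 0, 0, 0.01, 0, 4, 0, 1.5, 0, 0, 0, 0, 4, 0, 1.5, 0, 0, 0, 0, 4, 0, 1.5, 0, 0, 0, 0, 4, 0, 1.5, 0, 0, 0, 0, 4]}}

```text
t: 28.9
tool_pos: [0.4255, -0.1027, 0.129]
orientation: [2.206, 2.234, -0.011]
force: [-0.5, -3.6, -3.0]
opening: 0.0402
```

Emit:
{"fn": "apply_moves", "kwargs": {"commands": [-0.2, 1.3, 0, 0, 0, 0, 4, 0, 1.3, 0, 0, 0, 0, 4, 0, 1, 0, 0, 0, 0, 4, 0, 0.5, 0, 0, 0, 0, 4, 0, 0, 0, 0, 0, 0, 4]}}

```text
t: 29.52
tool_pos: [0.424, -0.0579, 0.1298]
orientation: [2.203, 2.234, -0.009]
force: [0.4, -1.3, -1.3]
opening: 0.04
```

Emit:
{"fn": "apply_moves", "kwargs": {"commands": [0, 0.5, 0, 0, 0, 0, 4, 0, 0.3, 0, 0, 0, 0, 4, 0, 0.15, 0, 0, 0, 0, 4]}}

```text
t: 29.9
tool_pos: [0.424, -0.0488, 0.1298]
orientation: [2.204, 2.233, -0.01]
force: [-0.6, -3.8, -0.5]
opening: 0.0399
```

Emit:
{"fn": "apply_moves", "kwargs": {"commands": [0, 0.15, 0, 0, 0, 0, 4, 0, 0.05, 0, 0, 0, 0, 4]}}

```text
t: 30.15
tool_pos: [0.424, -0.0469, 0.1298]
orientation: [2.205, 2.232, -0.011]
force: [0.5, -4.2, 0.0]
opening: 0.0398
```

```bash
python3 -c "
from h import *
st();means(2)"
```

```text
30.15 [ 0.424  -0.0469  0.1298] ydir deg 0.71 z [-0.0017 -0.0078 -1.    ] F [ 0.5 -4.2  0. ] 0.03982612449301967
[None, (61, -0.0531), (233, -0.0362), (66, 0.0129), (10, 0.0645), (60, 0.1154)]
[None, (64, -0.0533), (241, -0.0361), (64, 0.0138), (11, 0.0646), (49, 0.1149)]
```

Emit:
{"fn": "apply_moves", "kwargs": {"commands": [0, -0.6, 0, 0, 0, 0, 4, 0, -0.6, 1, 0, 0, 0, 4, 0, 0, 5, 0, 0, 0, 4, 0, 0, 5, 0, 0, 0, 4, 0, -2, 3, 0, 0, 0, 4, 0, 0, 0, 0, 0, 0, 4]}}

```text
t: 31.0
tool_pos: [0.4231, -0.0791, 0.2769]
orientation: [2.204, 2.235, -0.005]
force: [0.7, 0.9, -0.2]
opening: 0.0399
```

```bash
python3 - <<'E'
from h import *
st();means(2);im,P=carton();cv2.imwrite("pics/w4.png",im)
k=P[(abs(P[:,0]-.43)<.047)&(P[:,1]>-.06)&(P[:,1]<.125)&(P[:,2]>.146)&(P[:,2]<.154)];h,e=np.histogram(k[:,1],bins=np.arange(-.06,.126,.001));print([(round(float(e[i]),3),int(h[i])) for i in range(len(h)) if h[i]>3])
k=P[(abs(P[:,0]-.424)<.05)&(P[:,1]>-.06)&(P[:,1]<.03)&(P[:,2]>.16)&(P[:,2]<.178)];print(k.min(0).round(4),k.max(0).round(4))
im,d=read_camera("scene");cv2.imwrite("pics/s4.png",cv2.resize(im[80:300,200:420],None,fx=2.6,fy=2.6))
for q in["beaker","lamp"]:
    for r in spot_point(q,"scene")[:1]: print(q,w("scene",r["point"]).round(3))
E
```

```text
31.0 [ 0.4231 -0.0791  0.2769] ydir deg 0.79 z [-4.0e-04 -4.3e-03 -1.0e+00] F [ 0.7  0.9 -0.2] 0.03988623448761894
[None, (1, -0.0407), (365, -0.0358), (103, 0.0141), (278, 0.0652), (312, 0.1151)]
[None, (2, -0.0409), (366, -0.0361), (110, 0.0138), (281, 0.0651), (327, 0.1151)]
top 1033 [ 0.4008 -0.0335  0.1667] [ 0.4469 -0.0176  0.1711]
((423.8713073730469, -25.421606063842773), (15.878846168518066, 46.11275100708008), 89.69535827636719)
plate y [-0.0372  0.0162  0.067 ]
[(-0.038, 27), (-0.037, 108), (-0.036, 111), (-0.035, 66), (-0.034, 32), (0.012, 26), (0.013, 62), (0.014, 116), (0.015, 129), (0.016, 97), (0.063, 199), (0.064, 158), (0.065, 145), (0.066, 128), (0.067, 16)]
[ 0.4008 -0.0335  0.1667] [0.4469 0.0126 0.1722]
beaker [0.393 0.231 0.003]
lamp [ 0.601 -0.222  0.004]
```

View pics/s4.png

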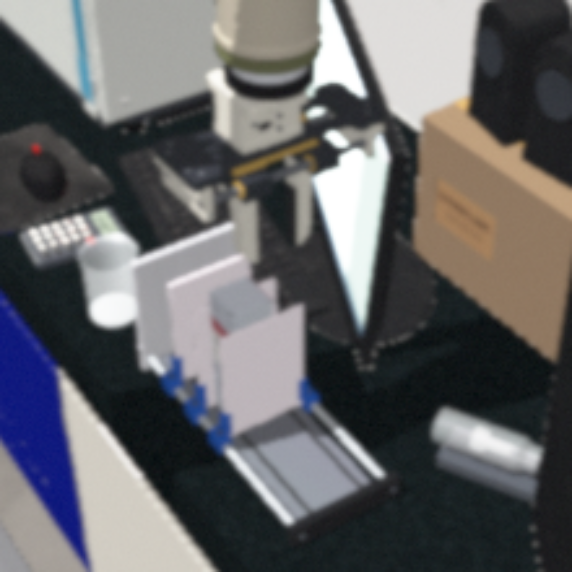

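The scene crop shows all three dividers closed up, with the carton in the third bay (245,310). The beaker and lamp are unmoved. I'll look straight down once at bay 1, which has the least lower margin.

Emit:
{"fn": "apply_moves", "kwargs": {"commands": [0, 5, 0, 0, 0, 0, 4, 0, 4, 0, 0, 0, 0, 4, 0, 0, 0, 0, 0, 0, 4, 0, 0, 0, 0, 0, 0, 4]}}

```text
t: 31.8
tool_pos: [0.4187, 0.0152, 0.2674]
orientation: [-2.197, -2.231, 0.018]
force: [-0.5, 0.3, -0.7]
opening: 0.0397
```

```bash
python3 - <<'E'
from h import *
st();m=camera_model("wrist");print("cam",w("wrist",[0,0,0],m).round(4))
K=np.array(m["intrinsics"]);R=np.array(m["R"]);t=np.array(m["t"])
ims=[read_camera("wrist") for _ in range(3)];g=np.mean([cv2.cvtColor(i[0],cv2.COLOR_BGR2GRAY).astype(float) for i in ims],0)
def px(X): c=R@X+t;return (K@c/c[2])[:2]
# rectify plane z=0.150 at 0.25mm/pixel: columns=y -0.045..0.125, rows=x .385...475
ys=np.arange(-.045,.126,.00025);xs=np.arange(.385,.476,.0005)
Y,X=np.meshgrid(ys,xs);C=np.stack([X,Y,0*X+.150],-1)@R.T+t;UV=(C@K.T)/C[...,2:]
rect=cv2.remap(ims[0][0],UV[...,0].astype(np.float32),UV[...,1].astype(np.float32),cv2.INTER_CUBIC)
print("mm/px",(C[0,0,2]/K[0,0]*1000).round(3)); cv2.imwrite("pics/r.png",cv2.resize(rect,None,fx=1.1,fy=2))
P=cloud("wrist",ims[0][1]);k=P[(abs(P[...,0]-.43)<.045)&(abs(P[...,2]-.15)<.004)]
h,e=np.histogram(k[:,1],bins=np.arange(-.045,.126,.0005));print([(round(float(e[i]),4),int(h[i])) for i in range(len(h)) if h[i]>3])
E
```

```text
31.8 [0.4187 0.0152 0.2674] ydir deg 0.87 z [-0.0156 -0.0011 -0.9999] F [-0.5  0.3 -0.7] 0.039722051061207665
cam [0.4207 0.083  0.4339]
mm/px 0.978
[(-0.0375, 13), (-0.037, 6), (-0.0365, 10), (-0.036, 7), (-0.0355, 12), (-0.035, 24), (-0.0345, 14), (0.011, 44), (0.0115, 36), (0.012, 19), (0.0125, 51), (0.013, 33), (0.0135, 64), (0.014, 46), (0.0145, 68), (0.015, 50), (0.0155, 120), (0.016, 29), (0.062, 18), (0.0625, 34), (0.063, 69), (0.0635, 44), (0.064, 69), (0.0645, 52), (0.065, 57), (0.0655, 69), (0.066, 60), (0.112, 45), (0.1125, 85), (0.113, 66), (0.1135, 71), (0.114, 75), (0.1145, 62), (0.115, 68), (0.1155, 74), (0.116, 54), (0.1165, 75), (0.117, 66), (0.1175, 58), (0.118, 72), (0.1185, 52), (0.119, 73), (0.1195, 45), (0.12, 46)]
```

View pics/r.png

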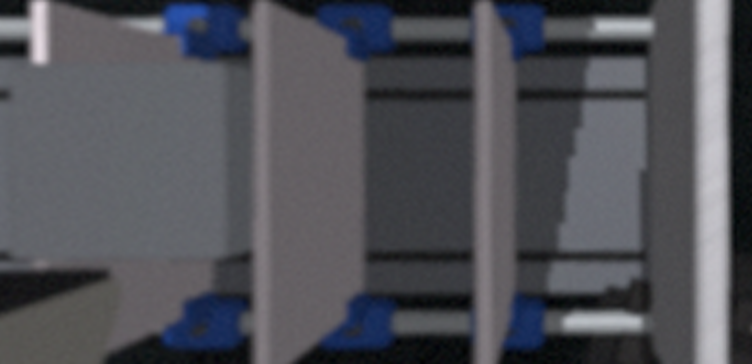

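```bash
python3 -c "
from h import *
st();print(close_job())"
```

```text
31.95 [0.4189 0.0146 0.2678] ydir deg 0.76 z [-0.0149 -0.001  -0.9999] F [-0.5  0.4  0. ] 0.039984187036415555
the job is handed in; nothing more can be done
None
```

I stepped the carton through bays 1, 2 and 3, closing each divider against it, and handed the job in at 32 s. The carton is released in bay 3 and the arm is clear above the rack.

| Bay | Last measured width |
|---|---|
| 1 | about 46.0 mm |
| 2 | about 47 mm |
| 3 | about 46 mm (carton inside) |

- **Carton:** it stands on the deck at x ≈ 0.424 m, about 6 mm off the middle of the dividers' depth. Its top is level at about 0.17 m, so it is upright.
- **Beaker and lamp:** both were found within about 5 mm of where they started, which is the networks' own accuracy.
- **Where the checks disagreed:** bay 1 has the thinnest margin above the 45.5 mm limit. Scene-camera readings of it ranged from about 45.4 to 46.6 mm. The close downward look gave 46.0 mm, and the tool positions put divider 1 about where I had left it. The same downward look gave about 45.5 mm for bay 3, where the carton partly hid divider 3. I took 46 mm because the carton is standing in it.

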